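# Snap the double lid shut, then hold the outer lid up

### The job

The two nested lids of the steel blade box stand ajar together. Press the pair down until the catch clicks and keeps the purple inner lid fully shut; then take the black bar handle and lift only the outer metal lid to about 35 degrees, so that the spare combs on the inner lid can be reached. The inner lid must stay shut while the outer one goes up and none of the loose things around may be knocked aside; finish still holding the outer lid up by its handle.

Things in the scene. Friction and masses are not known exactly. Their poses are not given: they have to be found in the camera images.
- blade_box: Steel box fixed to the table, 130 x 170 x 55 mm (x, y, z) without lids; origin at the centre of its underside, on the table. Its front (catch side) faces its own -x, towards the robot; the hinge runs along its y over the +x rim. It stands elsewhere and turned each time. With both lids shut the outer lid's top is 87 mm above the table. Spring catch with a small dark tab mid front.
- lid_hinge (a point): Middle of the common hinge line of both lids: 65 mm behind the box's origin (+x of the box), 61 mm above the table; the hinge line runs along the box's y.
- inner_lid (a joint): Angle of the purple inner lid (130 x 170 x 6 mm, combs fixed on top), rad; 0 shut, opens to 1.2. Starts at 0.5 to 0.85, kept by friction. A hinge spring lifts it well open again if let go unlatched. Pressing on the rubber pad takes about 4 N down to 0.08, where it meets the catch, then about 16 N to snap in; the catch then holds it at 0 to 0.02, also while the outer lid is lifted.
- outer_lid (a joint): Angle of the outer metal lid relative to the inner lid, rad; 0 is lying on the inner lid (as at the start), opens to 1.3. It turns about the same hinge line as the inner lid, almost without friction, and falls shut if let go; pushing it down from above takes the inner lid down with it. It weighs about 0.2 kg.
- press_pad (a point): Centre of the black rubber pad (26 x 70 mm, the long side along the hinge) on top of the outer lid near its front edge: 117 mm in front of the hinge line and 26 mm above it when shut. It moves with the outer lid; its z axis is the lid's upward normal.
- outer_handle: Black round bar on top of the outer lid; origin at mid bar. Bar 12 mm thick, 100 mm long along its own y (parallel to the hinge), centre 34 mm above the lid's top on two 8 mm posts at +-44 mm; when shut 75 mm in front of the hinge line and 60 mm above it. z is the lid's upward normal. The bar can turn between the pads while the lid swings.
- clipper: chrome hair clipper lying flat, 165 x 44 x 36 mm, bystander; origin at the centre of its underside.
- guard_comb: loose black plastic guard comb, 50 x 46 x 19 mm, bystander; origin at the centre of its underside.
- clip: purple plastic hair clip lying flat, 85 x 14 x 15 mm, bystander; origin at the centre of its underside.
- cup: clear glass cup, 76 mm across, 95 mm high, bystander; origin at the centre of its underside.
- spray_bottle: bottle with a green label, 60 mm across, 160 mm high, bystander; origin at the centre of its underside.
- brush: brush lying flat, bystander; origin at the centre of its underside.
There are look-alikes about, which are no part of the job. Leave any turquoise or yellow look-alike of the blade_box alone.

How it is judged:
By the outcome, as a careful person would: the job done as asked, in the order asked, and still so for the second after the job is handed in, while the arm keeps its last pose, push and grip.
It also fails if it takes over 38 s, if anything falls off the work surface, if the arm or the gripper's body presses on something with over 40 N, if the wrist force passes 120 N, or if a joint passes its speed limit or range.

### The arm

A 6-joint arm with a two-finger parallel gripper is mounted at the origin on the work surface. World frame = base frame: x ahead of the robot, y to its left, z up, the work surface at z = 0. Lengths are in mm, angles in rad, forces in N, time in s.
With the tool pointing down it reaches from about 350 to 975 mm from the base axis. Payload 7.1 kg.
Tool frame: the origin (TCP) lies at the very end of the fingers, on their centre line; the grasp point (between the pads) lies 19 mm behind it; x points along the fingers, y is the direction in which the jaws open and shut, and the axes are right-handed (so a half turn about x gives the same grasp; the last joint's range is limited). The gripper opens to 88 mm and grips with 3 to 60 N. Pads are 20 mm wide; open, the fingers measure 115 mm over their backs; the gripper's body (75 mm by 178 mm) begins 61 mm behind the grasp point.
Start: joints at [-1.227, 0.423, 1.63, -0, 1.089, -0.019], TCP at [221.825, -584.293, 222.675] pointing down, gripper open.
Joint ranges: [-3, 3], [-0.9, 2.11], [0.09, 2.58], [-1.31, 4.45], [0.11, 2.69], [-2.54, 2.54]. Speed limits (rad/s): [2.39, 2.39, 3.01, 3.14, 3.14, 3.14].

### API

Orientations are given as a rotation vector (axis times angle).
In Python, from workcell import ctrl gives the robot as it stands. The module is installed in compiled form; this text tells all that it offers.
- The arm moves only by the tool carry_out, never from a script. Its argument "commands" is a list of rows, each a list of 6 numbers: the shift along the tool's x, y, z in m, then the turn, a rotation vector about the tool's x, y, z in degrees. In form: [[tx, ty, tz, rx, ry, rz], ...]. A call has 1 to 8 rows; each row shifts and turns the pose as measured when the row begins, along the tool's axes as they then stand; what a row does not reach is not made up. A row lasts 1/8 s, in which the tool goes at most 62.5 mm and 10.7 degrees, less where a joint would pass 70% of its speed; a pose out of reach is approached as far as the arm can. A call with a gripper value outside its range is refused whole. "grip" is the closure, from 0 (fully open) to 1 (shut), set as the call begins (left out, the last holds). The fingers move at their own pace and stop on an object; the grip force is fixed at half the most. Time passes only in rows, so rows that do not move let the fingers close. It gives the time, the measured TCP pose, the force and the opening at its end, in the units of the state.
- ctrl.get_obs(): the state, without advancing time (a new reading comes with each control period).
- ctrl.get_image(name): name is "scene" or "top"; returns a dict with "pixels" (384x512x3 uint8, blue, green, red), "intrinsics" (3x3 intrinsics, pixels), "dist_coeffs" ([k1, k2, p1, p2, k3] as OpenCV has them; the pictures are not rectified), "rvec" (rotation vector, rad) and "tvec" (3), from world to camera coordinates, as OpenCV has them. Camera axes: x right, y down, z forward; pixel columns grow to the right and rows downward; lengths in mm; the calibration is good to about 2 mm. A picture is of the moment at which its call begins. There is no depth.
- ctrl.close_job(): hands the job in, once; it reports no verdict.
The state is a dict: "t": time; "qpos": joint angles; "qvel": joint speeds; "joint_torque": joint torques, N m; "ee_pos": TCP position; "orientation": TCP orientation; "ft_force": force on the tool from outside, world axes, zero at the start; "moment": the same for the moment, N m; "width": finger opening in mm.
Only numpy, scipy, OpenCV 4.12 (cv2) and the standard library are available. Lean on these libraries where they do the work, as an engineer would, in place of code of your own. Each camera call takes 0.05 s, during which the arm holds its last target. There are 200 camera calls.

## Working session

There is one attempt and no reset: what is moved stays moved. The work goes in short steps, Python scripts to look and compute and a tool call to move; the robot and the scene stay as the last step left them, time stands still between calls to the robot, and variables do not carry over. Pictures are saved under pics/ and viewed, about 8 in all and at most 12, crops included, and the job is handed in when it is done.

Besides the shell and the picture viewer there is one more tool, called as name([rows], argument=value, ...), one row to a line, values as JSON. carry_out: Moves the arm, as the interface text tells. Its arguments: {"type":"object","properties":{"commands":{"type":"array"},"grip":{"type":"number"}},"required":["commands"]}

```bash
mkdir -p pics
python3 - <<'E'
from workcell import ctrl
import cv2,pickle
o=ctrl.get_obs();print(o)
d={}
for n in("scene","top"):
    i=ctrl.get_image(n);d[n]=i;cv2.imwrite(f"pics/{n}0.png",cv2.resize(i["pixels"],(800,600),interpolation=cv2.INTER_CUBIC));print(n,i["intrinsics"],i["dist_coeffs"],i["rvec"],i["tvec"])
pickle.dump(d,open("im0.pkl","wb"))
E
```

```text
{'t': 0.0, 'qpos': array([-1.22696070e+00,  4.23834203e-01,  1.63068776e+00, -9.83725728e-06,
        1.08859554e+00, -1.90037246e-02]), 'qvel': array([-2.03082296e-03,  3.09354470e-04,  3.70472808e-04,  1.11215704e-03,
        7.64739519e-05,  6.55054635e-04]), 'joint_torque': array([ 2.43309951e-03, -5.44620466e+01, -2.73661602e+01,  6.46405388e-02,
        2.29343941e-02, -1.35127029e-04]), 'ee_pos': array([ 221.66312042, -583.77681386,  221.90672244]), 'orientation': array([ 2.02391702,  0.37286033, -2.02444215]), 'ft_force': array([ 0.47716622, -0.04384835, -0.01680337]), 'moment': array([-0.04714603, -0.02668549, -0.0002611 ]), 'width': 87.22129782797019}
scene [[356.92837595   0.         254.69816099]
 [  0.         356.92837595 189.45619484]
 [  0.           0.           1.        ]] [0.00216775 0.         0.         0.         0.        ] [ 1.49570058  1.8076412  -0.95730916] [ 131.86386146 -210.61945883 1732.44779009]
top [[360.84082981   0.         257.06952229]
 [  0.         360.84082981 194.95711079]
 [  0.           0.           1.        ]] [-0.00443653  0.          0.          0.          0.        ] [ 2.03409507 -2.1819801   0.24313831] [ -16.96087464  529.52149196 1030.55970713]
```

View pics/scene0.png

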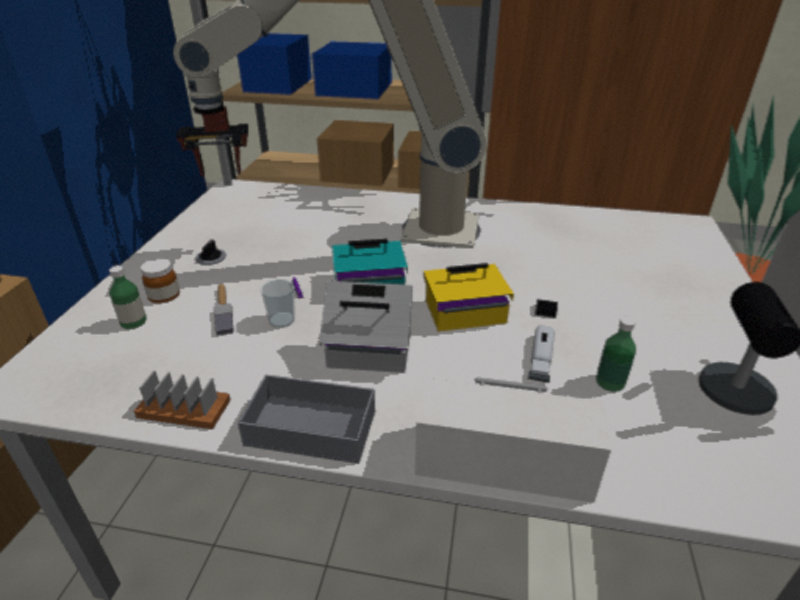

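View pics/top0.png

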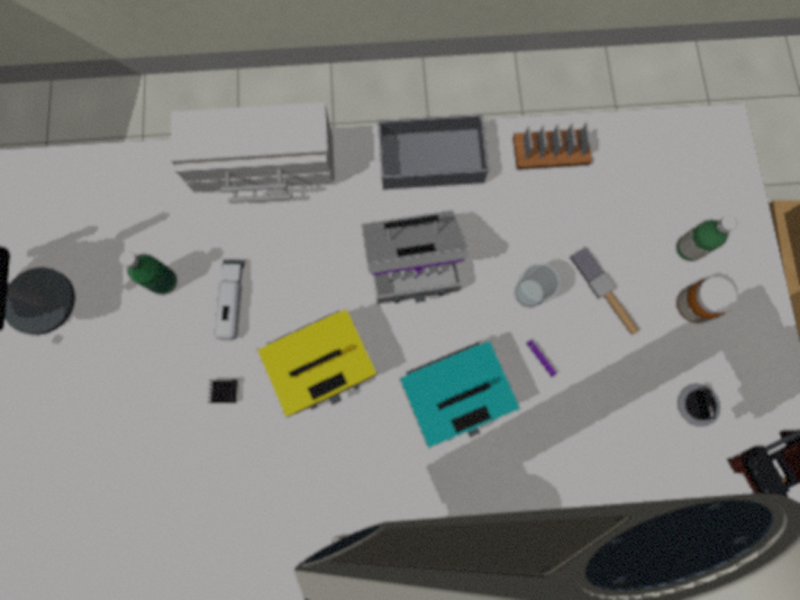

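The three box candidates, in the enlarged top view, are yellow (317,362), turquoise (460,393) and grey steel (415,255). Grey steel fits: it is the only uncoloured one and has a purple inner lid standing ajar. I'll confirm this in a crop.

Run:
```python
import cv2,pickle,numpy as np
d=pickle.load(open("im0.pkl","rb"))
a=d["top"]["pixels"][125:205,220:310]; b=d["scene"]["pixels"][170:250,190:280]
f=lambda x:cv2.resize(x,None,fx=6.6,fy=6.6,interpolation=cv2.INTER_CUBIC)
f2=lambda x:cv2.resize(x,(400,356),interpolation=cv2.INTER_CUBIC)
cv2.imwrite("pics/crop0.png",cv2.convertScaleAbs(np.hstack([f2(a),f2(b)]),alpha=1.3))
```

```text
(no output)
```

View pics/crop0.png

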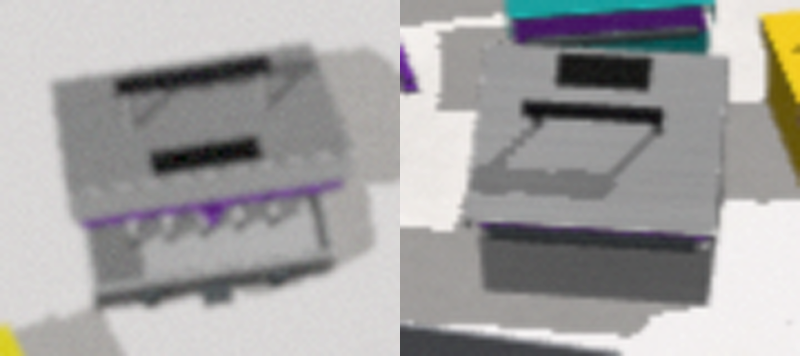

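The crop confirms the grey steel box: it has a purple inner lid edge, a black pad and bar on the grey lid, and a dark tab at mid front. Pad and bar sit at crop pixels (206,154) and (192,76) in top, and (204,72) and (192,114) in scene. Next I'll triangulate.

```bash
cat > h.py <<'E'
import cv2,numpy as np
from workcell import ctrl
def ray(I,p):
    R=cv2.Rodrigues(np.array(I["rvec"]))[0];t=np.array(I["tvec"]).ravel()
    u=cv2.undistortPoints(np.array([[p]],float),I["intrinsics"],np.array(I["dist_coeffs"]))[0,0]
    return -R.T@t,R.T@np.array([u[0],u[1],1])
def plane(I,p,z):
    c,d=ray(I,p);return c+d*(z-c[2])/d[2]
def tri(A,p,B,q):
    c,d=ray(A,p);e,f=ray(B,q)
    s=np.linalg.lstsq(np.c_[d,-f],e-c,rcond=None)[0];a=c+d*s[0];b=e+f*s[1]
    return (a+b)/2,np.linalg.norm(a-b)
def blobs(px,x0,x1,y0,y1,th=55,amin=15):
    c=px[y0:y1,x0:x1];m=(c.max(2)<th).astype(np.uint8)
    n,l,s,ce=cv2.connectedComponentsWithStats(m)
    out=[]
    for i in range(1,n):
        if s[i,4]>=amin:
            ys,xs=np.where(l==i);r=cv2.minAreaRect(np.c_[xs,ys].astype(np.float32))
            out.append((ce[i]+[x0,y0],s[i,4],r[1],r[2]))
    return out
E
python3 - <<'E'
from h import *;import pickle
d=pickle.load(open("im0.pkl","rb"));T,S=d["top"],d["scene"]
for n,b in(("top",(228,290,130,168)),("scene",(205,270,178,205))):
    for th in (40,55):
        for o in blobs(d[n]["pixels"],*b,th=th):print(n,th,o)
k=400/90
t=lambda x,y:(220+x/k-.5,125+y/k-.5)
s=lambda x,y:(190+(x)/k-.5,170+y/k-.5)
print("bar",tri(T,t(192,76),S,s(192,114)));print("pad",tri(T,t(206,154),S,s(204,72)))
for z in(0,55):print(z,plane(T,t(97,300),z),plane(T,t(333,262),z))
print("tab z50",plane(T,t(216,293),50))
print("bar ends z200",plane(T,t(116,86),200),plane(T,t(270,64),200))
print("lid edge crn",plane(T,t(85,222),180),plane(T,t(343,183),180))
# hinge-side corners in scene of back wall bottom
print("back bottom",plane(S,s(485,288) if 0 else s(85,288),0),plane(S,s(310,302),0))
E
```

```text
top 40 (array([262.92857143, 141.75714286]), np.int32(70), (2.409355640411377, 32.230064392089844), 80.90972137451172)
top 40 (array([265.81818182, 159.49350649]), np.int32(77), (3.535533905029297, 22.344575881958008), 81.8698959350586)
top 55 (array([263.15652174, 141.71304348]), np.int32(115), (3.5733442306518555, 34.21287155151367), 81.25383758544922)
top 55 (array([265.65346535, 159.55445545]), np.int32(101), (4.181572914123535, 23.340778350830078), 81.25383758544922)
scene 40 (array([235.63114754, 185.55737705]), np.int32(122), (6.0, 19.0), 90.0)
scene 40 (array([232.72151899, 194.81012658]), np.int32(79), (30.093137741088867, 3.1130831241607666), 2.2025980949401855)
scene 55 (array([240.8372093 , 178.48837209]), np.int32(43), (1.0, 30.0), 90.0)
scene 55 (array([235.4676259, 185.6618705]), np.int32(139), (20.09166717529297, 6.76846981048584), 4.085616588592529)
scene 55 (array([232.94897959, 194.79591837]), np.int32(98), (30.13590431213379, 3.317347526550293), 2.2906100749969482)
bar (array([659.9486192 , -79.357522  , 153.16125565]), np.float64(0.1948738687045225))
pad (array([606.84411016, -83.76452525, 153.74723531]), np.float64(0.9156770688763661))
0 [553.253584    -5.62326687   0.        ] [ 569.46724794 -177.2626986     0.        ]
55 [540.3336486   -7.08138814  55.        ] [ 555.75208168 -170.30242831   55.        ]
tab z50 [540.72738945 -88.74309853  50.        ]
bar ends z200 [638.81034577 -30.5624174  200.        ] [ 646.45499812 -125.18450582  200.        ]
lid edge crn [560.17800346  -6.06658997 180.        ] [ 573.92016599 -165.24020152  180.        ]
back bottom [ 6.86452514e+02 -1.61374191e+02  1.13686838e-13] [670.00143292   8.41849753   0.        ]
```

```bash
cat >> h.py <<'E'
from scipy.spatial.transform import Rotation as Ro
YAW=0.093;H=np.array([678.5,-76.5,61.]);xb=np.array([np.cos(YAW),np.sin(YAW),0]);Z=np.array([0,0,1.])
SG=1
def Rt(tau):
    n=xb*np.sin(tau)+Z*np.cos(tau);y=SG*(xb*np.cos(tau)-Z*np.sin(tau))
    return Ro.from_matrix(np.c_[-n,y,np.cross(-n,y)])
def lidpt(f,u,th):  # f in front, u above hinge when shut, turned by th
    return H+(-xb*np.cos(th)+Z*np.sin(th))*f+(xb*np.sin(th)+Z*np.cos(th))*u
def rows(p,R,wps):
    "rows from pose p,R through (pos,Rot) waypoints, each cut evenly to <=55mm, <=10deg"
    for q,Q in wps:
        rv=(R.inv()*Q).as_rotvec();n=max(1,int(np.ceil(max(np.linalg.norm(q-p)/55,np.degrees(np.linalg.norm(rv))/10))))
        p0,R0=p,R
        for i in range(n):
            p2=p0+(q-p0)*(i+1)/n;R2=R0*Ro.from_rotvec(rv*(i+1)/n)
            print(np.r_[np.round(R.inv().apply(p2-p)/1000,4),np.round((R.inv()*R2).as_rotvec(degrees=True),1)].tolist(),p2.round(0));p,R=p2,R2
def now():
    o=ctrl.get_obs();R=Ro.from_rotvec(o["orientation"]);print("t",round(o["t"],2),"p",o["ee_pos"].round(1),"F",o["ft_force"].round(1),"w",round(o["width"],1));return o["ee_pos"],R,o
E
python3 - <<'E'
import h;from h import *
p,R,o=now();print(R.as_matrix().round(3))
for h.SG in(1,-1):print(h.SG,np.degrees((R.inv()*Rt(0)).as_rotvec()))
h.SG=1 if np.degrees((R.inv()*Rt(0)).magnitude())<90 else -1
pad=lidpt(117,26,.7);print("pad",pad)
n=xb*np.sin(.35)+Z*np.cos(.35)
a=lidpt(117,26,.7)+n*70
rows(p,R,[(np.array([300,-450,265.]),R),(a,Rt(.35))])
E
```

```text
t 0.1 p [ 221.7 -583.9  222. ] F [ 0.4 -0.1  0.3] w 87.4
[[-0.     0.355 -0.935]
 [ 0.001 -0.935 -0.355]
 [-1.    -0.001  0.   ]]
1 [-7.45400382e+01 -4.48522808e-02  6.12074713e-02]
-1 [1.05459937e+02 6.58975881e-02 4.82891560e-02]
pad [606.07744793 -83.25478262 156.25936628]
[-0.0143, -0.0325, -0.0402, -0.0, 0.0, -0.0] [ 248. -539.  236.]
[-0.0143, -0.0325, -0.0402, 0.0, 0.0, 0.0] [ 274. -495.  251.]
[-0.0143, -0.0325, -0.0402, 0.0, 0.0, 0.0] [ 300. -450.  265.]
[0.0039, -0.0207, -0.04, 9.5, -1.7, 1.3] [ 330. -416.  261.]
[0.0023, -0.0271, -0.0361, 9.5, -1.7, 1.3] [ 360. -383.  257.]
[0.0006, -0.0327, -0.0312, 9.5, -1.7, 1.3] [ 390. -349.  253.]
[-0.001, -0.0374, -0.0254, 9.5, -1.7, 1.3] [ 420. -316.  249.]
[-0.0025, -0.041, -0.0188, 9.5, -1.7, 1.3] [ 450. -282.  245.]
[-0.0039, -0.0435, -0.0117, 9.5, -1.7, 1.3] [ 480. -249.  242.]
[-0.0051, -0.0447, -0.0043, 9.5, -1.7, 1.3] [ 510. -215.  238.]
[-0.0061, -0.0446, 0.0033, 9.5, -1.7, 1.3] [ 540. -182.  234.]
[-0.0069, -0.0433, 0.0108, 9.5, -1.7, 1.3] [ 570. -148.  230.]
[-0.0074, -0.0408, 0.018, 9.5, -1.7, 1.3] [ 600. -115.  226.]
[-0.0077, -0.0371, 0.0246, 9.5, -1.7, 1.3] [630. -81. 222.]
```

Run:
```python
from h import *
p,R,o=now()
n=xb*np.sin(.35)+Z*np.cos(.35)
a=lidpt(117,26,.7)+n*70
rows(p,R,[(np.array([300,-450,265.]),R),(a,Rt(.35))])
```

```text
t 0.1 p [ 221.7 -583.9  222. ] F [ 0.4 -0.1  0.3] w 87.4
[-0.0143, -0.0325, -0.0402, -0.0, 0.0, -0.0] [ 248. -539.  236.]
[-0.0143, -0.0325, -0.0402, 0.0, 0.0, 0.0] [ 274. -495.  251.]
[-0.0143, -0.0325, -0.0402, 0.0, 0.0, 0.0] [ 300. -450.  265.]
[0.0043, -0.0228, -0.0439, -7.4, -1.3, -1.7] [ 333. -413.  261.]
[0.0039, -0.0168, -0.0466, -7.4, -1.3, -1.7] [ 366. -376.  256.]
[0.0032, -0.0106, -0.0484, -7.4, -1.3, -1.7] [ 399. -339.  252.]
[0.0023, -0.0042, -0.0495, -7.4, -1.3, -1.7] [ 432. -302.  248.]
[0.0012, 0.0022, -0.0496, -7.4, -1.3, -1.7] [ 465. -266.  244.]
[-0.0001, 0.0086, -0.0489, -7.4, -1.3, -1.7] [ 498. -229.  239.]
[-0.0015, 0.0148, -0.0474, -7.4, -1.3, -1.7] [ 531. -192.  235.]
[-0.0031, 0.0207, -0.0451, -7.4, -1.3, -1.7] [ 564. -155.  231.]
[-0.0048, 0.0262, -0.042, -7.4, -1.3, -1.7] [ 597. -118.  226.]
[-0.0066, 0.0312, -0.0381, -7.4, -1.3, -1.7] [630. -81. 222.]
```

carry_out([
  [-0.014,-0.032,-0.04,0,0,0],
  [-0.014,-0.032,-0.04,0,0,0],
  [-0.014,-0.032,-0.04,0,0,0],
  [0.004,-0.023,-0.044,-7.4,-1.3,-1.7],
  [0.004,-0.017,-0.047,-7.4,-1.3,-1.7],
  [0.003,-0.011,-0.048,-7.4,-1.3,-1.7],
  [0.002,-0.004,-0.05,-7.4,-1.3,-1.7],
], grip=1)

```text
t: 0.98
ee_pos: [434.3, -296.2, 247.2]
orientation: [1.612, 0.919, -1.826]
ft_force: [0.1, -0.6, 0.6]
width: 21.5
```

Run:
```python
from h import *
p,R,o=now()
n=xb*np.sin(.35)+Z*np.cos(.35)
a=lidpt(117,26,.7)+n*60
rows(p,R,[(a,Rt(.35))])
```

```text
t 0.97 p [ 434.3 -296.2  247.2] F [ 0.1 -0.6  0.6] w 21.5
[0.0027, 0.0029, -0.0482, -7.3, -1.3, -1.7] [ 466. -260.  241.]
[0.0014, 0.0091, -0.0475, -7.3, -1.3, -1.7] [ 498. -225.  236.]
[0.0, 0.015, -0.046, -7.3, -1.3, -1.7] [ 530. -189.  230.]
[-0.0015, 0.0207, -0.0437, -7.3, -1.3, -1.7] [ 562. -153.  224.]
[-0.0032, 0.026, -0.0407, -7.3, -1.3, -1.7] [ 595. -117.  218.]
[-0.0049, 0.0308, -0.037, -7.3, -1.3, -1.7] [627. -81. 213.]
```

Tracking is good.

carry_out([
  [0.003,0.003,-0.048,-7.3,-1.3,-1.7],
  [0.001,0.009,-0.047,-7.3,-1.3,-1.7],
  [0,0.015,-0.046,-7.3,-1.3,-1.7],
  [-0.0015,0.021,-0.044,-7.3,-1.3,-1.7],
  [-0.003,0.026,-0.041,-7.3,-1.3,-1.7],
  [-0.005,0.031,-0.037,-7.3,-1.3,-1.7],
  [0,0,0,0,0,0],
])

```text
t: 1.85
ee_pos: [630.1, -68.1, 207.7]
orientation: [0.91, 1.514, -1.376]
ft_force: [-0.3, 0.0, 0.0]
width: 0.9
```

Run:
```python
from h import *
p,R,o=now();print(o["qpos"].round(2))
w=[]
for th in(.74,.65,.55,.45,.35,.25,.16,.1):
    w.append((lidpt(117-4,26,th),Rt(th/2)))
rows(p,R,[(w[0][0]+ (xb*np.sin(.35)+Z*np.cos(.35))*12,Rt(.36))]+w)
T=ctrl.get_image("top");S=ctrl.get_image("scene")
a=T["pixels"][115:205,210:310];b=S["pixels"][150:240,190:290]
f2=lambda x:cv2.resize(x,(400,360),interpolation=cv2.INTER_CUBIC)
cv2.imwrite("pics/c1.png",np.hstack([f2(a),f2(b)]))
```

```text
t 1.85 p [630.1 -68.1 207.7] F [-0.3  0.   0. ] w 0.9
[-0.09  0.63  1.37 -0.07  1.5  -0.2 ]
[0.0425, 0.0003, 0.0127, 2.0, 0.2, 0.1] [617. -82. 168.]
[0.012, 0.0001, 0.0, -0.0, -0.0, -0.6] [613. -83. 156.]
[0.0089, -0.0055, -0.0, -0.0, 0.0, 2.6] [605. -83. 150.]
[0.0102, -0.0056, -0.0, -0.0, 0.0, 2.9] [596. -84. 142.]
[0.0104, -0.0051, -0.0, 0.0, -0.0, 2.9] [588. -85. 134.]
[0.0107, -0.0045, 0.0, -0.0, 0.0, 2.9] [582. -86. 124.]
[0.0109, -0.004, 0.0, 0.0, 0.0, 2.9] [576. -86. 114.]
[0.0099, -0.0031, 0.0, -0.0, -0.0, 2.6] [572. -86. 105.]
[0.0067, -0.0019, -0.0, 0.0, -0.0, 1.7] [569. -87.  98.]
```

View pics/c1.png

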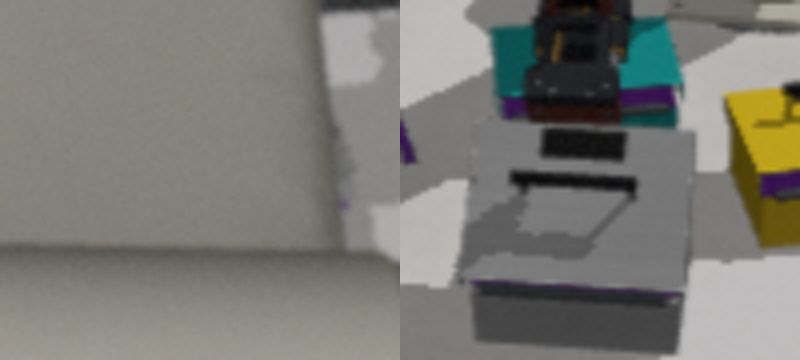

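Run:
```python
from h import *
S=ctrl.get_image("scene");p,R,o=now()
for q in(p,R.apply([-80,0,0])+p,lidpt(117,26,.7),lidpt(130,26,.7)):
    u=cv2.projectPoints(q,S["rvec"],S["tvec"],S["intrinsics"],S["dist_coeffs"])[0].ravel();print(q.round(0),u.round(1),"crop",((u-[190,150])*4+[400,0]).round(0))
print(R.as_matrix().round(2),(-cv2.Rodrigues(S["rvec"])[0].T@S["tvec"]).round(0))
```

```text
t 2.0 p [628.1 -71.7 209.1] F [ 0.6 -0.7 -0.6] w 0.3
[628. -72. 209.] [236.9 175. ] crop [588. 100.]
[656. -69. 284.] [235.  158.4] crop [580.  34.]
[606. -83. 156.] [235.4 184.9] crop [582. 140.]
[596. -84. 165.] [235.8 181.1] crop [583. 125.]
[[-0.35  0.93  0.12]
 [-0.04  0.11 -0.99]
 [-0.94 -0.35 -0.01]] [1550.  159.  798.]
```

Run:
```python
from h import *
p,R,o=now()
w=[(lidpt(117-4,26,th),Rt(th/2)) for th in(.74,.65,.55,.45)]
rows(p,R,[(w[0][0]+ (xb*np.sin(.35)+Z*np.cos(.35))*12,Rt(.36))]+w)
```

```text
t 2.0 p [628.1 -71.7 209.1] F [ 0.6 -0.7 -0.6] w 0.3
[0.0431, 0.0031, 0.0094, 1.6, 0.2, 0.1] [617. -82. 168.]
[0.012, 0.0001, 0.0, 0.0, -0.0, -0.6] [613. -83. 156.]
[0.0089, -0.0055, -0.0, -0.0, 0.0, 2.6] [605. -83. 150.]
[0.0102, -0.0056, -0.0, -0.0, 0.0, 2.9] [596. -84. 142.]
[0.0104, -0.0051, -0.0, 0.0, -0.0, 2.9] [588. -85. 134.]
```

carry_out([
  [0.022,0.0015,0.005,0.8,0.1,0],
  [0.021,0.0015,0.005,0.8,0.1,0],
  [0.012,0,0,0,0,-0.6],
  [0.009,-0.0055,0,0,0,2.6],
])

```text
t: 2.5
ee_pos: [602.6, -89.7, 151.3]
orientation: [0.967, 1.467, -1.384]
ft_force: [2.4, 1.8, 0.9]
width: 0.6
```

Run:
```python
from h import *
p,R,o=now()
rows(p,R,[(lidpt(117-4,26,th),Rt(th/2)) for th in(.6,.5,.4,.3,.2)])
```

```text
t 2.5 p [602.6 -89.7 151.3] F [2.4 1.8 0.9] w 0.6
[0.0053, -0.0001, -0.006, -0.6, -0.1, 1.3] [600. -84. 146.]
[0.0103, -0.0053, 0.0, -0.0, 0.0, 2.9] [592. -85. 138.]
[0.0106, -0.0048, -0.0, 0.0, -0.0, 2.9] [585. -85. 129.]
[0.0108, -0.0043, 0.0, -0.0, -0.0, 2.9] [579. -86. 119.]
[0.011, -0.0037, 0.0, -0.0, 0.0, 2.9] [573. -86. 109.]
```

carry_out([
  [0.005,0,-0.003,-0.6,0,1.3],
  [0.01,-0.005,-0.002,0,0,2.9],
  [0.0105,-0.005,-0.001,0,0,2.9],
])

```text
t: 2.88
ee_pos: [586.4, -88.6, 132.0]
orientation: [1.042, 1.379, -1.283]
ft_force: [3.2, 0.5, 2.1]
width: 0.3
```

Run:
```python
from h import *
p,R,o=now()
rows(p,R,[(lidpt(117-4,26,th),Rt(th/2)) for th in(.4,.3,.2,.15,.1,.06)])
```

```text
t 2.88 p [586.4 -88.6 132. ] F [3.2 0.5 2.1] w 0.3
[0.0032, -0.0006, -0.0035, -0.3, 0.0, -0.7] [585. -85. 129.]
[0.0108, -0.0043, -0.0, -0.0, 0.0, 2.9] [579. -86. 119.]
[0.011, -0.0037, 0.0, -0.0, 0.0, 2.9] [573. -86. 109.]
[0.0055, -0.0017, -0.0, 0.0, 0.0, 1.4] [571. -87. 104.]
[0.0056, -0.0016, 0.0, -0.0, 0.0, 1.4] [569. -87.  98.]
[0.0045, -0.0012, -0.0, 0.0, -0.0, 1.1] [568. -87.  94.]
```

carry_out([
  [0.008,-0.003,-0.001,0,0,1],
  [0.011,-0.004,0,0,0,2.9],
  [0.011,-0.0037,0,0,0,2.9],
  [0.0055,-0.0017,0,0,0,1.4],
])

```text
t: 3.38
ee_pos: [570.3, -91.5, 102.8]
orientation: [1.132, 1.267, -1.172]
ft_force: [0.1, 3.2, 4.4]
width: 0.2
```

Run:
```python
from h import *
p,R,o=now()
rows(p,R,[(lidpt(117-4,26,th),Rt(th/2)) for th in(.1,.06,.03,0)])
```

```text
t 3.38 p [570.3 -91.5 102.8] F [0.1 3.2 4.4] w 0.2
[0.0046, -0.0006, -0.0049, -0.7, 0.1, -1.1] [569. -87.  98.]
[0.0045, -0.0012, -0.0, 0.0, -0.0, 1.1] [568. -87.  94.]
[0.0034, -0.0008, 0.0, -0.0, 0.0, 0.9] [567. -87.  90.]
[0.0034, -0.0008, -0.0, -0.0, -0.0, 0.9] [566. -87.  87.]
```

carry_out([
  [0.0046,-0.001,0,0,0,0.5],
  [0.0045,-0.0012,0,0,0,1],
  [0.003,-0.0008,0,0,0,0.5],
  [0.003,0,0,0,0,0.5],
])

```text
t: 3.88
ee_pos: [567.2, -92.1, 92.1]
orientation: [1.16, 1.233, -1.139]
ft_force: [-5.1, 2.7, 7.3]
width: 0.6
```

carry_out([
  [0.005,0,0,0,0,0],
  [0.006,0,0,0,0,0],
])

```text
t: 4.12
ee_pos: [566.4, -92.6, 84.5]
orientation: [1.159, 1.234, -1.141]
ft_force: [-19.9, 4.7, 68.0]
width: 0.4
```

carry_out([
  [-0.003,0,0,0,0,0],
  [-0.003,0,0,0,0,0],
  [-0.02,0,0,0,0,0],
  [-0.04,0,0,0,0,0],
  [-0.04,0,0,0,0,0],
  [0,0,0,0,0,0],
])

```text
t: 4.88
ee_pos: [564.5, -94.8, 193.0]
orientation: [1.158, 1.233, -1.143]
ft_force: [-0.2, -0.1, -0.9]
width: 0.6
```

Run:
```python
from h import *
p,R,o=now()
S=ctrl.get_image("scene")
b=S["pixels"][150:240,170:290]
cv2.imwrite("pics/c2.png",cv2.resize(b,(800,600),interpolation=cv2.INTER_CUBIC))
rows(p,R,[(lidpt(75,60,0)+Z*40,Rt(0))])
for f,u in((75,60),(117,26)):
  for th in(0,.1):
    u_=cv2.projectPoints(lidpt(f,u,th),S["rvec"],S["tvec"],S["intrinsics"],S["dist_coeffs"])[0].ravel();print(f,th,u_.round(1),((u_-[170,150])*6.667).round())
for o in blobs(S["pixels"],205,270,175,225):print(o)
```

```text
t 4.88 p [564.5 -94.8 193. ] F [-0.2 -0.1 -0.9] w 0.6
[0.0326, 0.0397, -0.0083, -0.9, 0.1, -0.8] [604. -83. 161.]
75 0 [235.8 193.4] [439. 289.]
75 0.1 [235.5 192.7] [437. 285.]
117 0 [237.8 194.6] [452. 297.]
117 0.1 [237.6 192.4] [451. 283.]
(array([238.30645161, 178.72580645]), np.int32(62), (1.6386821269989014, 37.119712829589844), 85.91438293457031)
(array([235.40540541, 194.44144144]), np.int32(111), (28.14258575439453, 4.061081886291504), 4.085616588592529)
(array([227.34177215, 223.10126582]), np.int32(79), (38.091949462890625, 2.7059850692749023), 2.385944128036499)
```

View pics/c2.png

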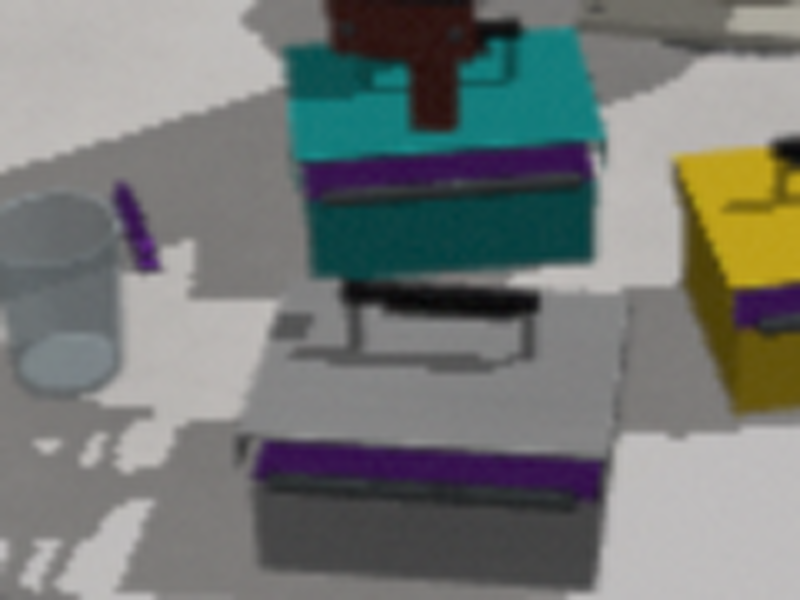

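The lids stay shut: the bar is at crop (440,298), about where the shut position predicts, and the lid lies flat. The catch holds. Next I'll take the handle.

carry_out([
  [0,0.02,-0.005,-0.5,0,-0.4],
  [0,0.0195,-0.004,-0.4,0,-0.4],
  [0,0,0,0,0,0],
  [0,0,0,0,0,0],
], grip=0)

```text
t: 5.42
ee_pos: [598.2, -82.4, 184.6]
orientation: [1.134, 1.262, -1.151]
ft_force: [-0.3, -0.9, -0.5]
width: 36.7
```

Run:
```python
from h import *
p,R,o=now()
rows(p,R,[(lidpt(75,60,0)-Z*17,Rt(0))])
```

```text
t 5.42 p [598.2 -82.4 184.6] F [-0.3 -0.9 -0.5] w 36.7
[0.0403, 0.0033, 0.0008, -0.0, -0.0, 0.4] [601. -83. 144.]
[0.0403, 0.003, 0.0008, -0.0, -0.0, 0.4] [604. -83. 104.]
```

carry_out([
  [0,0.006,0.0015,0,0,0.8],
  [0,0,0,0,0,0],
  [0,0,0,0,0,0],
  [0,0,0,0,0,0],
])

```text
t: 5.92
ee_pos: [602.8, -84.0, 183.8]
orientation: [1.142, 1.252, -1.142]
ft_force: [-0.5, -0.5, -0.2]
width: 77.2
```

Run:
```python
from h import *
p,R,o=now()
S=ctrl.get_image("scene")
rows(p,R,[(lidpt(75,60,0)-Z*17,Rt(0))])
cv2.imwrite("pics/c3.png",cv2.resize(S["pixels"][140:230,180:300],(800,600),interpolation=cv2.INTER_CUBIC))
```

```text
t 5.92 p [602.8 -84.  183.8] F [-0.5 -0.5 -0.2] w 77.2
[0.0399, 0.0005, -0.0002, -0.1, -0.0, 0.0] [603. -84. 144.]
[0.0399, 0.0005, -0.0002, -0.1, -0.0, 0.0] [604. -83. 104.]
```

View pics/c3.png

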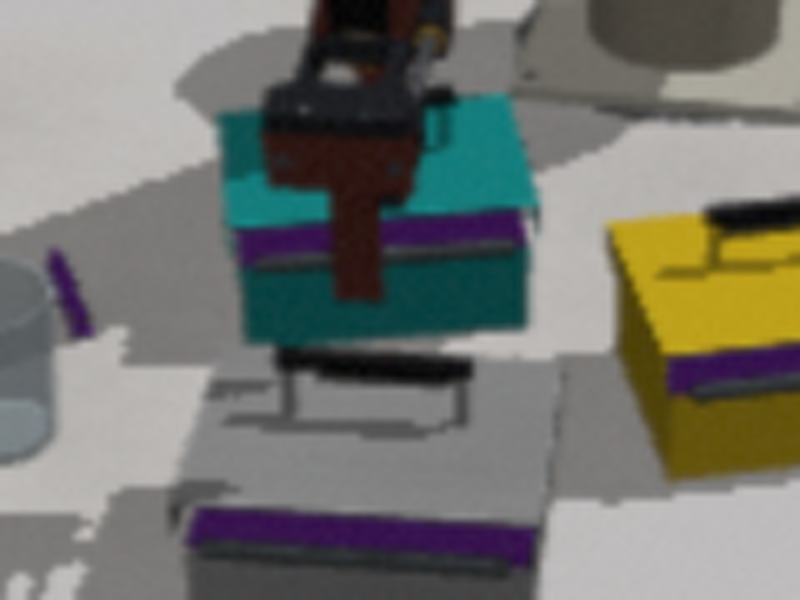

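The open fingers (crop 358,300) stand above the bar (375,363), about centred along it. The lid is still shut, so I'll descend.

carry_out([
  [0.03,0.0005,0,0,0,0],
  [0.03,0.0005,0,0,0,0],
  [0.018,0,0,0,0,0],
  [0,0,0,0,0,0],
])

```text
t: 6.48
ee_pos: [605.2, -84.0, 105.3]
orientation: [1.143, 1.249, -1.14]
ft_force: [0.3, 1.0, 0.7]
width: 88.0
```

Run:
```python
from h import *
p,R,o=now()
rows(p,R,[(lidpt(75,60,0)-Z*17,Rt(0))])
S=ctrl.get_image("scene")
cv2.imwrite("pics/c4.png",cv2.resize(S["pixels"][140:230,180:300],(800,600),interpolation=cv2.INTER_CUBIC))
```

```text
t 6.47 p [605.2 -84.  105.3] F [0.3 1.  0.7] w 88.0
[0.0013, -0.0013, -0.0007, -0.1, -0.0, -0.1] [604. -83. 104.]
```

View pics/c4.png

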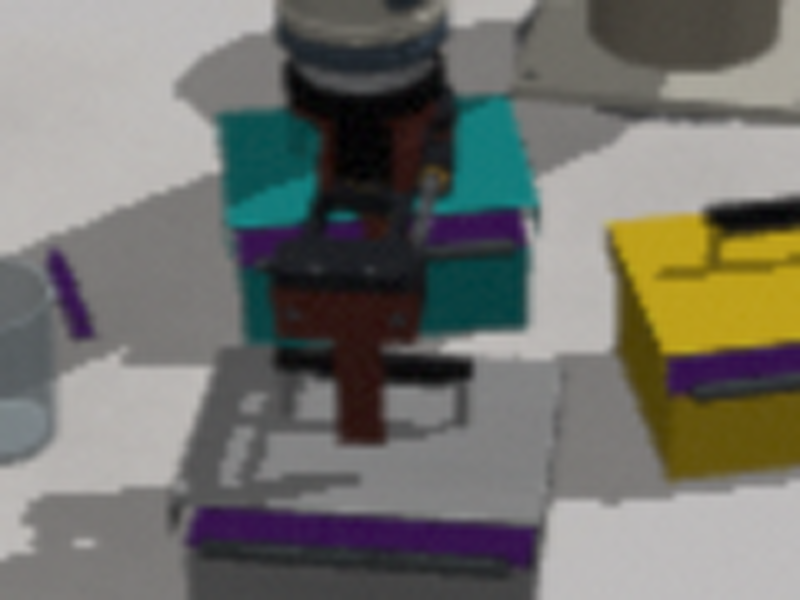

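The near finger (360,440) is behind the bar and the bar lies between the fingers. I'll close the grip.

carry_out([
  [0.001,-0.001,0,0,0,0],
  [0,0,0,0,0,0],
  [0,0,0,0,0,0],
  [0,0,0,0,0,0],
  [0,0,0,0,0,0],
  [0,0,0,0,0,0],
  [0,0,0,0,0,0],
], grip=1)

```text
t: 7.4
ee_pos: [606.7, -84.5, 108.5]
orientation: [1.145, 1.244, -1.136]
ft_force: [0.2, 0.7, -0.3]
width: 21.3
```

Run:
```python
from h import *
p,R,o=now()
g=p+R.apply([-19,0,0]);b=lidpt(75,60,0);print("bar pred",b,"grasp",g)
off=p-b  # keep grasp offset; no turning of the tool
P,q=p,[]
for th in np.radians([3,6,9,12,15,18,21,24,27,30,33,35]):
    rows(P,R,[(lidpt(75,60,th)+off,R)]);P=lidpt(75,60,th)+off
```

```text
t 7.4 p [606.7 -84.5 108.5] F [ 0.2  0.7 -0.3] w 21.3
bar pred [603.8241038  -83.46494988 121.        ] grasp [606.56416737 -84.5010901  127.48518623]
[-0.0038, 0.0033, -0.0, 0.0, 0.0, 0.0] [610. -84. 112.]
[-0.0036, 0.0035, -0.0, 0.0, 0.0, 0.0] [613. -84. 116.]
[-0.0034, 0.0037, -0.0, 0.0, 0.0, 0.0] [617. -84. 119.]
[-0.0033, 0.0038, -0.0, 0.0, 0.0, 0.0] [621. -83. 123.]
[-0.003, 0.004, -0.0, 0.0, 0.0, 0.0] [625. -83. 126.]
[-0.0028, 0.0042, -0.0, 0.0, 0.0, 0.0] [629. -82. 129.]
[-0.0026, 0.0043, -0.0, 0.0, 0.0, 0.0] [633. -82. 131.]
[-0.0024, 0.0044, -0.0, 0.0, 0.0, 0.0] [637. -82. 134.]
[-0.0022, 0.0045, -0.0, 0.0, 0.0, 0.0] [642. -81. 136.]
[-0.0019, 0.0047, -0.0, 0.0, 0.0, 0.0] [647. -81. 138.]
[-0.0017, 0.0047, -0.0, 0.0, 0.0, 0.0] [651. -80. 140.]
[-0.001, 0.0032, -0.0, 0.0, 0.0, 0.0] [655. -80. 141.]
```

carry_out([
  [0.005,-0.002,0,0,0,0],
  [0.001,0,0,0,0,0],
  [0.0005,0,0,0,0,0],
  [0,0,0,0,0,0],
])

```text
t: 7.9
ee_pos: [608.9, -84.8, 105.6]
orientation: [1.149, 1.236, -1.129]
ft_force: [0.6, 0.3, 0.6]
width: 11.0
```

carry_out([
  [0,0,0,0,0,0],
  [-0.004,0.003,0,0,0,0],
  [-0.004,0.0035,0,0,0,0],
])

```text
t: 8.28
ee_pos: [614.0, -84.2, 111.9]
orientation: [1.148, 1.238, -1.132]
ft_force: [0.3, -1.0, -6.4]
width: 10.9
```

Run:
```python
from h import *
p,R,o=now()
print(R.as_matrix().round(3));g=p+R.apply([-19,0,0]);d=g-H;print(d@xb,d[2],np.hypot(d@xb,d[2]),np.degrees(np.arctan2(d[2],-d@xb))-38.66)
```

```text
t 8.28 p [614.  -84.2 111.9] F [ 0.3 -1.  -6.4] w 10.9
[[ 0.015  0.996  0.091]
 [-0.001  0.091 -0.996]
 [-1.     0.015  0.002]]
-65.18170483310757 69.93920346865548 95.60411511425829 8.356505366064859
```

carry_out([
  [-0.0034,0.0038,0,0,0,0],
  [-0.0032,0.004,0,0,0,0],
  [0,0,0,0,0,0],
])

```text
t: 8.65
ee_pos: [620.1, -83.7, 118.3]
orientation: [1.145, 1.243, -1.135]
ft_force: [-1.0, -1.2, -2.8]
width: 11.0
```

Run:
```python
from h import *
p,R,o=now()
g=p+R.apply([-19,0,0]);d=g-H;print(np.hypot(d@xb,d[2]),np.degrees(np.arctan2(d[2],-d@xb))-38.66)
S=ctrl.get_image("scene");now()
cv2.imwrite("pics/c5.png",cv2.resize(S["pixels"][140:230,180:300],(800,600),interpolation=cv2.INTER_CUBIC))
```

```text
t 8.65 p [620.1 -83.7 118.3] F [-1.  -1.2 -2.8] w 11.0
96.47173454791411 13.618871581662994
t 8.7 p [620.  -83.7 118.2] F [-2.  -1.1 -2.2] w 11.2
```

View pics/c5.png

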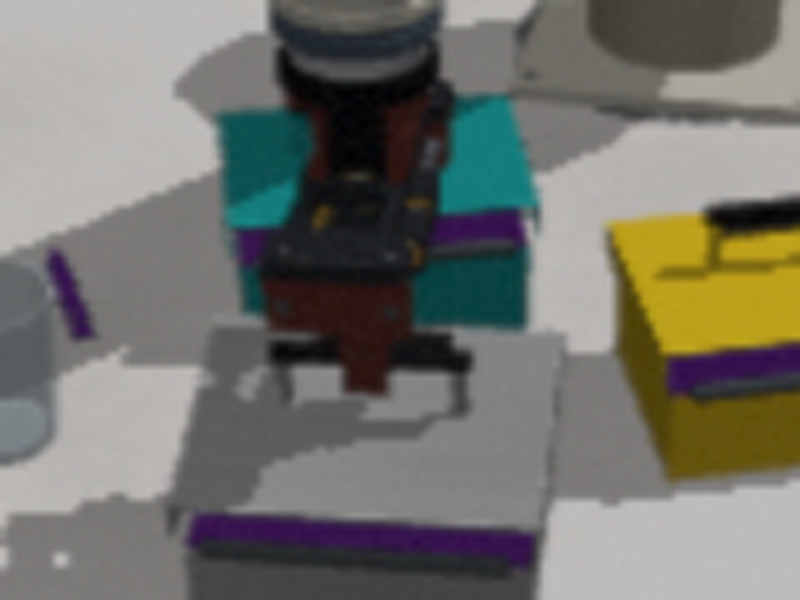

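The lid front has risen (its top edge went from crop row 360 to 330). The bar is held, and the purple rear edge has not moved. The radius from the hinge (96.5) matches the nominal 96. I'll continue along the arc.

carry_out([
  [-0.003,0.004,0,0,0,0],
  [-0.0028,0.0042,0,0,0,0],
  [-0.0026,0.0043,0,0,0,0],
  [-0.0024,0.0044,0,0,0,0],
])

```text
t: 9.2
ee_pos: [634.5, -82.3, 129.9]
orientation: [1.142, 1.247, -1.14]
ft_force: [-4.2, -1.8, 0.3]
width: 10.5
```

```bash
cat > a.py <<'E'
from h import *
p,R,o=now()
g=p+R.apply([-19,0,0]);d=g-H;a=np.degrees(np.arctan2(d[2],-d@xb))-38.66;print("r",np.hypot(d@xb,d[2]),"ang",a)
for t in np.arange(a,35,3.)[1:].tolist()+[35.]:
    q=lidpt(75,60,np.radians(t))-lidpt(75,60,np.radians(a))+p
    rows(p if t<a+3.1 else P,R,[(q,R)]);P=q
E
python3 a.py
```

```text
t 9.2 p [634.5 -82.3 129.9] F [-4.2 -1.8  0.3] w 10.5
r 98.47676075309417 ang 24.536615512756534
[-0.0021, 0.0046, -0.0, 0.0, 0.0, 0.0] [639. -82. 132.]
[-0.0019, 0.0047, -0.0, 0.0, 0.0, 0.0] [644. -81. 134.]
[-0.0016, 0.0048, -0.0, 0.0, 0.0, 0.0] [648. -81. 136.]
[-0.0007, 0.0023, -0.0, 0.0, 0.0, 0.0] [651. -81. 136.]
```

carry_out([
  [-0.0014,0.0046,0,0,0,0],
  [-0.0012,0.0047,0,0,0,0],
  [-0.001,0.0045,0,0,0,0],
])

```text
t: 9.57
ee_pos: [646.7, -81.3, 136.8]
orientation: [1.14, 1.251, -1.143]
ft_force: [-6.8, -1.6, 5.2]
width: 10.9
```

```bash
python3 a.py
```

```text
t 9.57 p [646.7 -81.3 136.8] F [-6.8 -1.6  5.2] w 10.9
r 100.05148916309325 ang 32.667272739250876
[-0.0012, 0.0037, -0.0, -0.0, 0.0, 0.0] [650. -81. 138.]
```

carry_out([
  [-0.0018,0.002,0,0,0,0],
  [-0.0012,0.002,0,0,0,0],
  [0,0,0,0,0,0],
])

```text
t: 9.95
ee_pos: [651.2, -80.9, 139.0]
orientation: [1.14, 1.251, -1.143]
ft_force: [-2.5, -1.3, -3.1]
width: 11.5
```

```bash
python3 a.py;python3 - <<'E'
from h import *
p,R,o=now();g=p+R.apply([-15.4,0,0]);d=g-H;print(np.hypot(d@xb,d[2]),np.degrees(np.arctan2(d[2],-d@xb))-38.66)
S=ctrl.get_image("scene");T=ctrl.get_image("top")
cv2.imwrite("pics/c6.png",cv2.resize(S["pixels"][140:230,180:300],(800,600),interpolation=cv2.INTER_CUBIC))
cv2.imwrite("pics/t6.png",T["pixels"])
E
```

```text
t 9.95 p [651.2 -80.9 139. ] F [-2.5 -1.3 -3.1] w 11.5
r 100.86248734161032 ang 35.50717995009002
[0.0002, -0.0008, 0.0, 0.0, 0.0, 0.0] [650. -81. 139.]
t 9.95 p [651.2 -80.9 139. ] F [-2.5 -1.3 -3.1] w 11.5
97.40519643115147 34.92707285592836
```

View pics/c6.png

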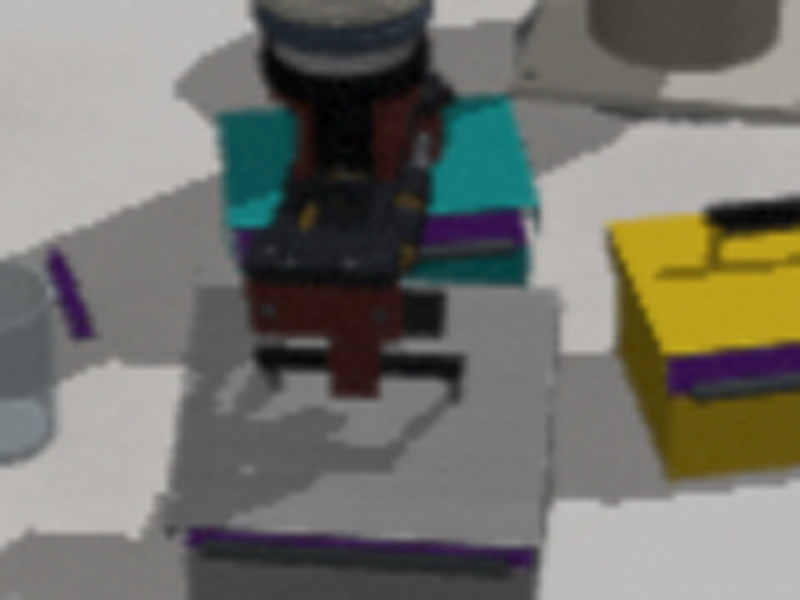

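The outer lid stands at about 35°. I'll take one top view to check the inner lid.

Run:
```python
import cv2
t=cv2.imread("pics/t6.png");cv2.imwrite("pics/t6c.png",cv2.resize(t[110:230,190:350],(800,600),interpolation=cv2.INTER_CUBIC))
```

```text
(no output)
```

View pics/t6c.png

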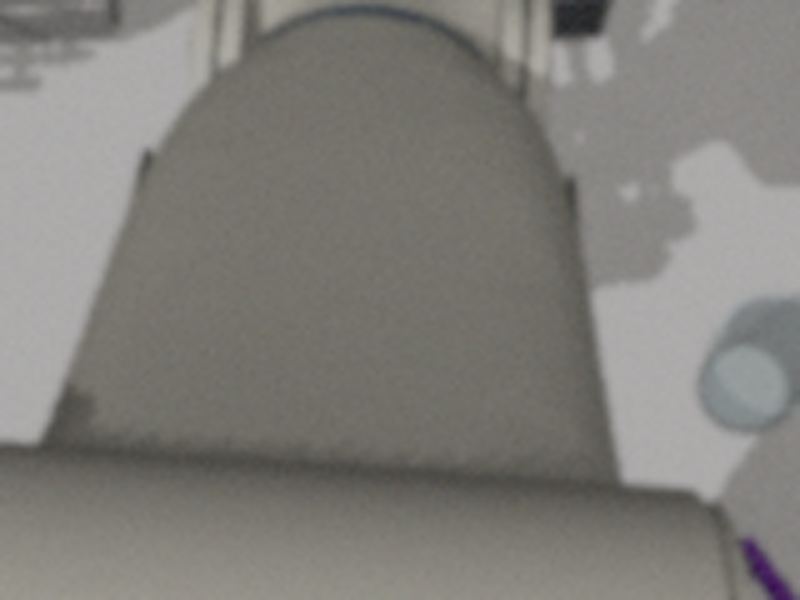

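Run:
```python
from h import *
now();ctrl.close_job()
```

```text
t 10.05 p [651.2 -80.8 139. ] F [-1.5 -2.4 -5. ] w 11.0
the job is handed in; nothing more can be done
```

The lids were pressed shut, and the arm now holds the outer lid up at about 35° by its handle. I handed the job in at 10.05 s, and no verdict is reported.

- **Pressing:** I pushed the pair down on the rubber pad of the grey steel box with the closed fingertips, following the hinge arc. The push bottomed out at 68 N measured at the wrist, well above the roughly 16 N needed to snap in. After release, the scene pictures showed the lids staying shut with no spring back, so I take the catch to have engaged.
- **Lifting:** I gripped the black bar and swung it along the arc. At hand-in the bar was still held (opening 11 mm), the lid angle from the arm pose was about 35°, and the wrist force was about 6 N.
- **Bystanders:** No push on any loose object showed up in the forces. The cup and purple clip looked in place in the last crops. I took no last full picture of the others.

**Not confirmed:**
- The inner lid staying shut during the lift could not be seen directly, because the arm blocked the top camera. The strip of purple at the back grew narrower, which would fit the raised outer lid covering it but does not prove it. That the inner lid stayed shut rests on the lids not springing open earlier and on the low lifting forces.
- The grip sits about 4 mm above the bar's centre line. I allowed for this in the angle.

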